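Load a flanged bush into a welding fixture and clamp it

ROBOT

A 6-joint arm with a two-finger parallel gripper is mounted at the origin on the work surface. World frame = base frame: x ahead of the robot, y to its left, z up, the work surface at z = 0. Lengths are in m, angles in rad, forces in N, time in s.
With the tool pointing down it reaches from about 0.35 to 0.725 m from the base axis. Payload 4.3 kg.
Tool frame: the origin (TCP) lies midway between the tips of the shut fingers; the grasp point (between the pads) lies 19 mm behind it (ctrl.hold_point_z is the x of the grasp point in the tool frame, in m); x points along the fingers, y is the direction in which the jaws open and shut, and the axes are right-handed (so a half turn about x gives the same grasp; the last joint's range is limited). The gripper opens to 85 mm and grips with 20 to 120 N. Pads are 22 mm wide; open, the fingers measure 114 mm over their backs; the gripper's body (76 mm by 85 mm) begins 54 mm behind the grasp point. The pads swing forward as they close: fully open they stand 13 mm farther back than shut.
Start: joints at [-0.11, 0.377, 0.081, 1.274, 0, 1.46], TCP at [0.575, 0, 0.231] pointing down, gripper open.
Joint ranges: [-2.72, 2.72], [-0.84, 1.66], [-1.02, 1.22], [-1.77, 2.12], [-1.37, 1.28], [-3.14, 3.14]. Speed limits (rad/s): [2.57, 2.57, 3.14, 3.14, 3.14, 3.14].

INTERFACE

Orientations are given as a rotation vector (axis times angle).
In Python, from rig import ctrl gives the robot as it stands.
- The arm moves only by the tool step_arm, never from a script. Its argument "series" is a list of rows, each a list of 4 numbers: the shift along the tool's x, y, z in mm, then the turn about the tool's x in rad. A call has 1 to 8 rows; each row is the pose to reach, as a shift and turn from the pose commanded when the call began, along the tool's axes at that moment; what a row does not reach only later rows make up. A row lasts 1/8 s, in which the tool goes at most 62.5 mm and 10.7 degrees, less where a joint would pass 70% of its speed; a pose out of reach is approached as far as the arm can. A call with a gripper value outside its range is refused whole. "claw" is the gripper's target within -1 to 1 (fully open at 1, half-way at 0, shut at -1), set as the call begins (left out, the last holds). The fingers move at their own pace and stop on an object; "squeeze" is the grip in N (left out, the last holds). Time passes only in rows, so rows that repeat a pose let the fingers close. It gives the time, the measured TCP pose, the force and the opening at its end, in the units of the state.
- ctrl.get_obs(): the state, without advancing time (a new reading comes with each control period).
- ctrl.camera(name): name is "scene" or "side" or "wrist"; returns a dict with "pixels" (420x560x3 uint8, red, green, blue), "vfov" (degrees; the focal length in pixels is half the picture's height over the tangent of half this angle, whatever the lens; pixels are square), "cx", "cy" (the principal point, pixels), "origin" and "orientation" of the camera in the world; the wrist camera has in their place "tool_from_camera" (4x4, takes a point from camera to tool coordinates, whose origin is the TCP and whose axes are the tool frame's). Camera axes: x right, y down, z forward; pixel columns grow to the right and rows downward; lengths in m; the calibration is good to about 2 mm. A picture is of the moment at which its call begins: read the wrist's pose just before it. There is no depth.
- ctrl.close_job(): hands the job in, once; it reports no verdict.
The state is a dict: "time_s": time; "qpos": joint angles; "joint_velocities": joint speeds; "joint_efforts": joint torques, N m; "tcp_pos": TCP position; "eef_rot": TCP orientation; "wrist_force": force on the tool from outside, world axes, zero at the start; "moment": the same for the moment, N m; "finger_gap": opening from 0.0 (shut) to 1.0 (fully open).
Only numpy, scipy, OpenCV 4.12 (cv2) and the standard library are available. Lean on these libraries where they do the work, as an engineer would, in place of code of your own. Each camera call takes 0.05 s, during which the arm holds its last target.

TASK

Stand the flanged steel bush on the welding fixture's base in front of the slotted plate and slide it in, its flange under the plate, until the barrel is fully home at the slot's round end. Then swing the eccentric clamp lever round until its lobe bites firmly on the barrel and stays tight when you let go. Do not ram or force anything, and leave the loose things around it where they are.

Things in the scene. Friction and masses are not known exactly. Their poses are not given: they have to be found in the camera images.
- bush: Flanged bush, bare steel, about 0.25 kg, standing on its flange on the bench. Flange 50 mm across and 6 mm thick at the bottom; plain round barrel 28 mm across above it; 80 mm tall over all. Origin: centre of the flange's underside; z runs up the barrel; yaw means nothing.
- nest: Welding fixture, steel, fixed on the bench: base plate 16 mm thick, own x -100 to +190 mm, own y -70 to +80 mm. A slotted plate is held over it (see slot_mouth, slot_home). Beyond own x = +80 mm a square tube lies under a closed toggle clamp, up to 80 mm high, no part of the job. Origin: on the bench straight below slot_home; own +x is the way the bush slides in.
- slot_home (a point): Where the centre of the flange's underside is when the bush is fully home: on the base plate's top, 16 mm above the bench. Axes as the fixture's: +x is the way in. The slotted plate reaches 50 mm beyond this point and 55 mm to either side; its slot is 30 mm wide and ends in a half round that meets the barrel when it is home.
- slot_mouth (a point): Middle of the slot's mouth, at the edge of the slotted plate, 40 mm before slot_home, on the base plate's top. The plate is 8 mm thick, 23.5 to 31.5 mm above the bench: a gap 7.5 mm high and 58 mm wide over the base takes the flange. The mouth is flared, 46 mm wide narrowing to 30 mm over 8 mm. Before it the base is bare for 60 mm.
- lever: Steel lever of the eccentric clamp on the slotted plate, left of the slot (fixture's +y), turning level on an upright pivot, 35 to 45 mm above the bench. Origin: on the pivot axis, 40 mm up. Own x points along the handle to the knob. Its lobe, a disc of 10 mm radius centred 16 mm from the pivot, lies 130 degrees counter-clockwise from the handle (seen from above).
- clamp_pivot (a point): Point on the lever's pivot axis, 31.5 mm above the bench. The pivot is set by hand, a few mm either way along the slot. The lever starts open, lobe clear of the slot. Turned counter-clockwise seen from above by 85 to 145 degrees, the lobe comes round behind the barrel and presses it home. The angle where it bites differs each time: feel for it.
- lever_knob (a point): Centre of the lever's knob: black upright grip, 18 mm across, 35 to 73 mm above the bench, 75 mm from the pivot; this point is 54 mm up. The pivot is stiff: free turning takes 2.5 to 3 N here. Once the lobe bites, resistance rises steeply within a few mm; 8 N here is a firm bite, 10 N presses the barrel with about 25 N. Friction holds the lever where it is left.
- sleeve: Bystander: plain steel sleeve without a flange, 28 mm across, 55 mm tall, standing on the bench. Origin: centre of its underside.
- offcut: Bystander: offcut of square steel tube, 40 x 40 x 120 mm, lying on the bench. Origin: centre of its underside; x along it.
- hammer: Bystander: hammer 260 mm long lying on the bench. Origin: at its middle, on the bench; x along the handle to the head.
Things that resemble listed ones, but are neither listed nor needed, are in the scene too. What is shaped like the bush but green or turquoise is not meant.

How it is judged:
By the outcome, as a careful person would: the job done as asked, in the order asked, and still so for the second after the job is handed in, with the robot touching nothing.
It also fails if it takes over 64 s, if anything falls off the work surface, if the arm or the gripper's body presses on something with over 40 N, if the wrist force passes 120 N, or if a joint passes its speed limit or range.

## Working session

There is one attempt and no reset: what is moved stays moved. The work goes in short steps, Python scripts to look and compute and a tool call to move; the robot and the scene stay as the last step left them, time stands still between calls to the robot, and variables do not carry over. Pictures are saved under pics/ and viewed, and the job is handed in when it is done.

Besides the shell and the picture viewer there is one more tool, called by a JSON object that holds its "name" and its "arguments". step_arm: Moves the arm, as the interface text tells. Its arguments: {"type":"object","properties":{"series":{"type":"array"},"claw":{"type":"number"},"squeeze":{"type":"number"}},"required":["series"]}

```bash
mkdir -p pics; ls; cat > h.py <<'E'
import numpy as np, cv2
from scipy.spatial.transform import Rotation as R
from rig import ctrl
def grab(n,fn):
    o=ctrl.get_obs(); c=ctrl.camera(n)
    cv2.imwrite('pics/'+fn+'.png',c['pixels'][:,:,::-1])
    f=210/np.tan(np.radians(c['vfov'])/2)
    if n=='wrist':
        T=np.eye(4);T[:3,:3]=R.from_rotvec(o['eef_rot']).as_matrix();T[:3,3]=o['tcp_pos']
        M=T@np.array(c['tool_from_camera'])
    else:
        M=np.eye(4);q=np.array(c['orientation'])
        M[:3,:3]=q if q.shape==(3,3) else R.from_rotvec(q).as_matrix() if q.size==3 else R.from_quat(q).as_matrix()
        M[:3,3]=c['origin']
    np.savez('pics/'+fn+'.npz',M=M,f=f,cx=c['cx'],cy=c['cy'])
    return c
def ray(fn,u,v):
    d=np.load('pics/'+fn+'.npz');M=d['M']
    r=M[:3,:3]@np.array([(u-d['cx'])/d['f'],(v-d['cy'])/d['f'],1]);return M[:3,3],r
def onz(fn,u,v,z):
    o,r=ray(fn,u,v);return o+r*(z-o[2])/r[2]
def proj(fn,p):
    d=np.load('pics/'+fn+'.npz');M=d['M'];q=M[:3,:3].T@(np.array(p)-M[:3,3])
    return q[:2]/q[2]*d['f']+[d['cx'],d['cy']]
E
python3 - <<'E'
from h import *
o=ctrl.get_obs();print(o)
for n in('scene','side','wrist'):
    c=grab(n,n+'0');print(n,{k:v for k,v in c.items() if k!='pixels'})
print(ctrl.hold_point_z)
E
```

```text
pics
{'time_s': 0.0, 'qpos': array([-1.10338628e-01,  3.78094199e-01,  7.96315803e-02,  1.27439929e+00,
       -4.56334930e-05,  1.46047438e+00]), 'joint_velocities': array([ 0.00061625,  0.00059324, -0.00075404, -0.00119939,  0.00085652,
       -0.00023137]), 'joint_efforts': array([ 5.03441061e-04, -4.63600910e+01,  2.69876987e+01,  2.07655923e-02,
       -6.74222474e-05, -6.15417605e-06]), 'tcp_pos': array([5.74343999e-01, 4.22604042e-05, 2.30345303e-01]), 'eef_rot': array([ 1.20837217,  1.21084125, -1.21064115]), 'wrist_force': array([ 0.30804367,  0.07051192, -0.52803991]), 'moment': array([ 0.0555195 , -0.00105549, -0.01538339]), 'finger_gap': 0.9963191836629137}
scene {'vfov': 47.69715197723366, 'cx': 276.2035566893509, 'cy': 221.83371099028125, 'origin': array([ 1.15456181, -0.78767167,  0.70488477]), 'orientation': array([-2.01575716, -0.73047703,  0.43204224])}
side {'vfov': 57.431315305390434, 'cx': 282.41122681734663, 'cy': 208.59445537199935, 'origin': array([ 0.21383733, -0.91190703,  0.6238284 ]), 'orientation': array([-2.08119453,  0.35252359, -0.18224796])}
wrist {'vfov': 58.86080551745638, 'cx': 278.56065607284665, 'cy': 211.46180151755408, 'tool_from_camera': array([[ 9.20008011e-04, -2.71872679e-01,  9.62332791e-01,
        -1.42943007e-01],
       [ 9.99999488e-01, -1.54808011e-04, -9.99753534e-04,
        -7.63171383e-04],
       [ 4.20782496e-04,  9.62333218e-01,  2.71872397e-01,
        -6.80878885e-02],
       [ 0.00000000e+00,  0.00000000e+00,  0.00000000e+00,
         1.00000000e+00]])}
-0.0187
```

View pics/scene0.png

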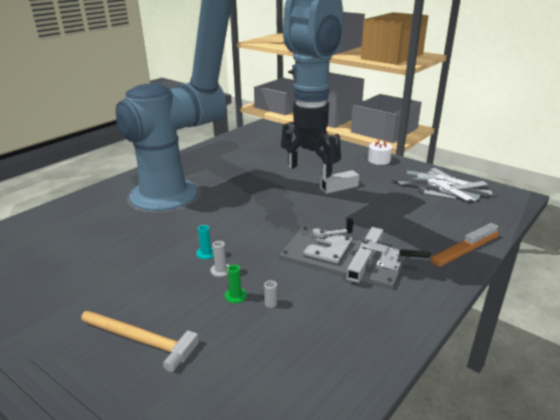

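View pics/side0.png

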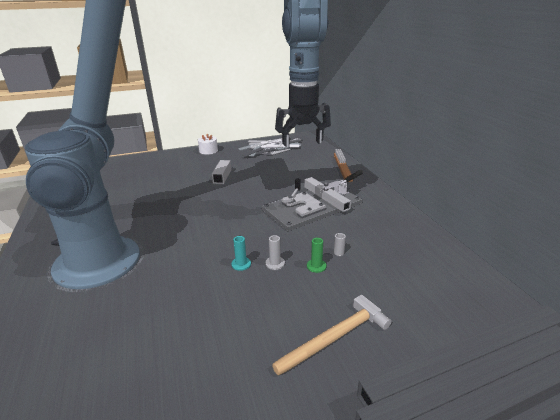

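View pics/wrist0.png

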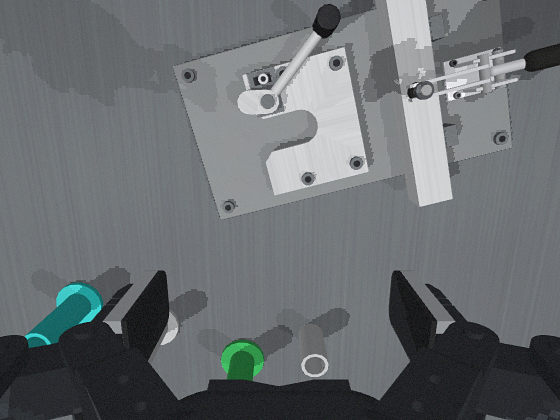

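Bush-shaped candidates in the scene view are cyan (204,242), bare steel with flange (219,258), green (235,283), and a short steel cylinder without a flange (270,293), which is the sleeve. The bare-steel flanged one fits the description. I'll confirm it in an enlarged crop and measure.

```bash
python3 - <<'E'
from h import *
s=cv2.imread('pics/scene0.png')[215:320,180:300];t=cv2.imread('pics/side0.png')[220:285,215:365]
a=cv2.resize(s,None,fx=4,fy=4,interpolation=cv2.INTER_CUBIC);b=cv2.resize(t,None,fx=2,fy=2,interpolation=cv2.INTER_CUBIC)
b=cv2.copyMakeBorder(b,0,a.shape[0]-b.shape[0],0,0,cv2.BORDER_CONSTANT);cv2.imwrite('pics/crop0.png',np.hstack([a,b]))
w=cv2.imread('pics/wrist0.png')[0:230,165:395];cv2.imwrite('pics/crop1.png',cv2.resize(w,None,fx=2.6,fy=2.6,interpolation=cv2.INTER_CUBIC))
print(R.from_rotvec(ctrl.get_obs()['eef_rot']).as_matrix().round(3))
print('base corners',[onz('wrist0',*p,.016).round(4) for p in[(174,66),(221,219),(512,147)]])
# steel bush: barrel top and flange from scene/side
for f,p,z in[('scene0',(219,243.5),.08),('side0',(274,238),.08),('scene0',(219,271),.003),('side0',(274.5,266),.003)]: print(f,onz(f,*p,z).round(4))
E
```

```text
[[-0.002  1.    -0.   ]
 [ 0.    -0.    -1.   ]
 [-1.    -0.002 -0.   ]]
base corners [array([0.4789, 0.1031, 0.016 ]), array([ 0.5151, -0.0406,  0.016 ]), array([0.7946, 0.0309, 0.016 ])]
scene0 [ 0.4359 -0.1651  0.08  ]
side0 [ 0.4372 -0.1679  0.08  ]
scene0 [ 0.4355 -0.1729  0.003 ]
side0 [ 0.4325 -0.1807  0.003 ]
```

View pics/crop0.png

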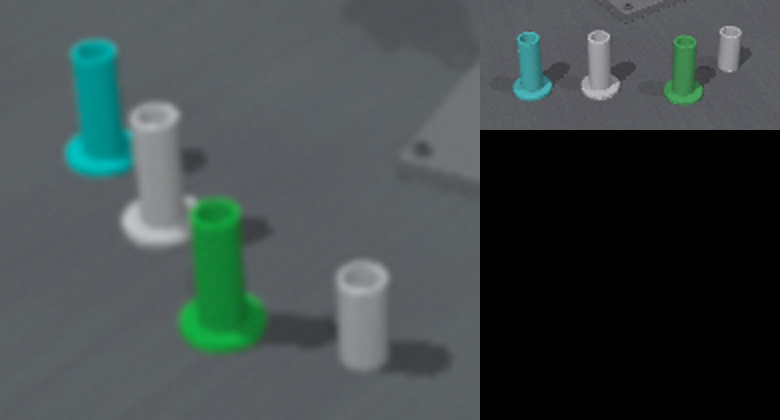

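View pics/crop1.png

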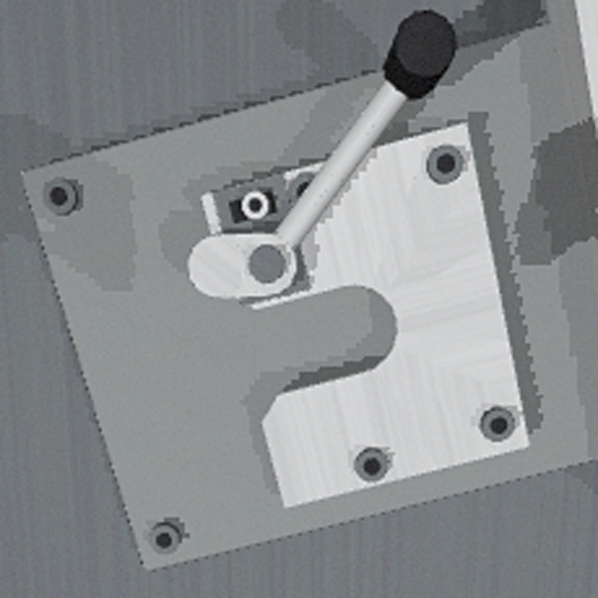

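The crop confirms it: the bare-steel flanged bush sits at scene (219,258), between the cyan and green ones, and the sleeve is shorter with no flange. Next I'll measure the fixture more tightly while moving above the bush with the tool yawed to the fixture.

{"name": "step_arm", "arguments": {"series": [[0,-50,60,-0.18],[0,-100,120,-0.36],[0,-138,167,-0.54],[0,-138,167,-0.72],[0,-138,167,-0.9],[0,-138,167,-1.08],[0,-138,167,-1.26],[0,-138,167,-1.44]], "claw": 1, "squeeze": 25}}

```text
time_s: 1.15
tcp_pos: [0.4368, -0.1669, 0.2311]
eef_rot: [0.098, 1.569, -0.098]
wrist_force: [-0.1, -0.3, -0.7]
finger_gap: 1.003
```

```bash
python3 - <<'E'
from h import *
# fixture measures from wrist0
k=lambda u,v:(165+u/2.6,v/2.6)
P={n:onz('wrist0',*k(*p),z) for n,p,z in[('slot_end',(396,328),.0315),('slot_lo',(390-20,366),.0315),('plate_c1',(466,124),.0315),('plate_c2',(526,446),.0315),('plate_c3',(286,506),.0315),('pivot',(267,263),.047),('knobtop',(426,42),.073),('lobe_tip',(189,265),.045)]}
th=np.radians(14.25);o=np.array([.5946,.0513]);ex=np.array([np.cos(th),np.sin(th)]);ey=np.array([-ex[1],ex[0]])
for n,p in P.items(): print(n,p.round(4),'own',((p[:2]-o)@ex*1000).round(1),((p[:2]-o)@ey*1000).round(1))
a=P['plate_c2']-P['plate_c1'];print(np.degrees(np.arctan2(a[0],-a[1])),np.hypot(*a[:2]))
a=P['plate_c2']-P['plate_c3'];print(np.degrees(np.arctan2(a[1],a[0])),np.hypot(*a[:2]))
for n,p in[('cyan',(77,300)),('green',(242,358))]: print(n,onz('wrist0',*p,.006).round(3))
E
```

```text
slot_end [0.6077 0.0511 0.0315] own 12.7 -3.4
slot_lo [0.599  0.0382 0.0315] own 1.1 -13.8
plate_c1 [0.6287 0.1161 0.0315] own 49.0 54.4
plate_c2 [0.6551 0.0101 0.0315] own 48.5 -54.9
plate_c3 [ 0.5696 -0.0119  0.0315] own -39.8 -55.1
pivot [0.5639 0.0724 0.047 ] own -24.6 28.0
knobtop [0.6099 0.1315 0.073 ] own 34.5 74.0
lobe_tip [0.5384 0.0718 0.045 ] own -49.4 33.7
13.97974240831251 0.10923540942366008
14.386118029302258 0.08829873061414603
cyan [ 0.351 -0.137  0.006]
green [ 0.531 -0.211  0.006]
```

{"name": "step_arm", "arguments": {"series": [[15,0,0,-0.18],[30,0,0,-0.36],[30,0,0,-0.38],[30,0,0,-0.38]]}}

```text
time_s: 1.65
tcp_pos: [0.4371, -0.167, 0.2017]
eef_rot: [-0.194, 1.562, 0.194]
wrist_force: [-0.3, -0.8, 0.1]
finger_gap: 1.001
```

```bash
python3 - <<'E'
from h import *
o=ctrl.get_obs();print(o['tcp_pos'],o['qpos'].round(3));print(R.from_rotvec(o['eef_rot']).as_matrix().round(4))
grab('wrist','wrist1')
E
```

```text
[ 0.43709351 -0.16703506  0.20166965] [-0.501  0.174 -0.272  1.125  0.    -0.748]
[[ 2.000e-04 -2.444e-01  9.697e-01]
 [-1.000e-04  9.697e-01  2.444e-01]
 [-1.000e+00 -1.000e-04  2.000e-04]]
```

View pics/wrist1.png

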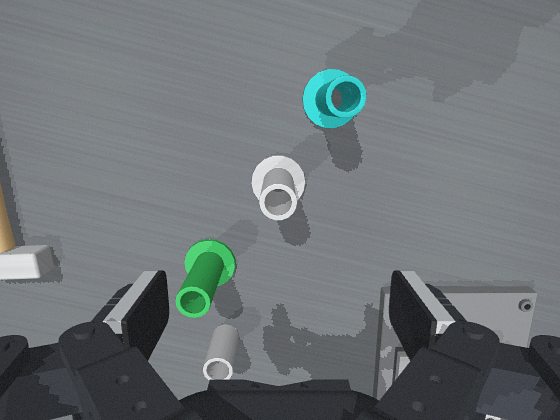

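Wrist view: steel bush with top ring at (278,200) and flange at (278,182), cyan at (345,97), green at (195,300), sleeve at (218,368).

```bash
python3 - <<'E'
from h import *
g=cv2.imread('pics/wrist1.png');hsv=cv2.cvtColor(g,cv2.COLOR_BGR2HSV)
m=((hsv[:,:,1]<30)&(hsv[:,:,2]>140)).astype(np.uint8);m[:140]=0;m[240:]=0;m[:,:240]=0;m[:,320:]=0
ys,xs=np.nonzero(m);print(xs.min(),xs.max(),ys.min(),ys.max())
for r in(160,170,180,190,200,210,215): x=np.nonzero(m[r])[0];print(r,x.min() if len(x) else None,x.max() if len(x) else None)
print('top',onz('wrist1',278,201.5,.08),'flange',onz('wrist1',278.5,181.5,.006))
p=ctrl.get_obs()['tcp_pos']
print('proj tcp-below at z=.08',proj('wrist1',[p[0],p[1],.08]))
for f,p in(('scene0',(219,243.5)),('side0',(274,238))):print(onz(f,*p,.08))
print(onz('wrist1',195,300,.08),onz('wrist1',345,97,.08),onz('wrist1',218,368,.055))
E
```

```text
242 317 140 238
160 262 293
170 254 301
180 252 304
190 253 303
200 259 296
210 261 294
215 265 290
top [ 0.43449515 -0.16872458  0.08      ] flange [ 0.43400786 -0.16856069  0.006     ]
proj tcp-below at z=.08 [279.13281738 205.62022735]
[ 0.43590262 -0.16507426  0.08      ]
[ 0.43722879 -0.16792738  0.08      ]
[ 0.52844326 -0.21282899  0.08      ] [ 0.35237901 -0.1424088   0.08      ] [ 0.60652178 -0.18224537  0.055     ]
```

{"name": "step_arm", "arguments": {"series": [[50,-1,-3,0],[100,-1,-3,0],[140,-1,-3,0],[160,-1,-3,0],[160,-1,-3,0],[160,-1,-3,0]]}}

```text
time_s: 2.45
tcp_pos: [0.4355, -0.1693, 0.0425]
eef_rot: [-0.196, 1.56, 0.194]
wrist_force: [0.4, 0.3, -0.1]
finger_gap: 1.001
```

{"name": "step_arm", "arguments": {"series": [[0,0,0,0],[0,0,0,0],[0,0,0,0],[0,0,0,0],[0,0,0,0],[0,0,0,0],[0,0,0,0],[0,0,0,0]], "claw": -1, "squeeze": 35}}

```text
time_s: 3.45
tcp_pos: [0.4347, -0.1688, 0.0417]
eef_rot: [-0.196, 1.561, 0.195]
wrist_force: [-0.9, 0.5, 4.9]
finger_gap: 0.318
```

```bash
python3 - <<'E'
from h import *
o=ctrl.get_obs();print(o['tcp_pos'],o['wrist_force'],o['finger_gap'])
grab('wrist','wrist2')
E
```

```text
[ 0.43468537 -0.16876656  0.04172946] [-0.9326649   0.52937839  4.889535  ] 0.31800253253721744
```

View pics/wrist2.png

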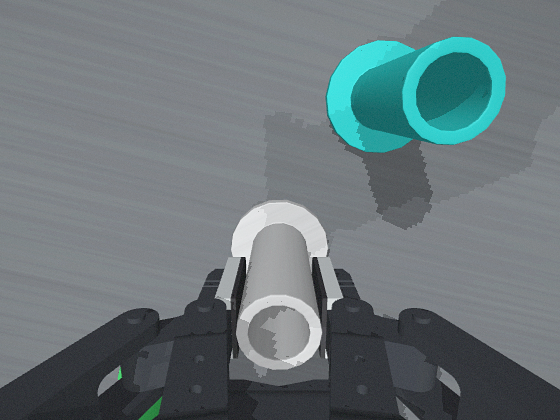

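Gripped: gap ≈27 mm, bush between the pads with its top ring at (279,332), nothing else touched.

{"name": "step_arm", "arguments": {"series": [[-25,0,0,0],[-50,0,0,0],[-50,0,0,0]]}}

```text
time_s: 3.88
tcp_pos: [0.4356, -0.1694, 0.0923]
eef_rot: [-0.197, 1.559, 0.194]
wrist_force: [-0.0, -0.2, -2.9]
finger_gap: 0.318
```

```bash
python3 - <<'E'
from h import *
o=ctrl.get_obs();print(o['tcp_pos'],o['wrist_force'],o['finger_gap'])
grab('wrist','wrist3')
def ring(fn,z):
    g=cv2.imread('pics/'+fn+'.png');hsv=cv2.cvtColor(g,cv2.COLOR_BGR2HSV)
    m=((hsv[:,:,1]<25)&(hsv[:,:,2]>195)).astype(np.uint8);m[:285]=0;m[375:]=0;m[:,:238]=0;m[:,322:]=0
    return m
p2=np.array([0.43468537,-0.16876656]);M=R.from_rotvec(o['eef_rot']).as_matrix()
c=onz('wrist2',279,332,.08);d=c[:2]-p2;print('bush rel tcp tool y,z mm',1000*d@M[:2,1],1000*d@M[:2,2])
h=np.array([.5938,.0511])
for X in(-72,):
    t=h+X/1000*np.array([np.cos(np.radians(14.2)),np.sin(np.radians(14.2))]);e=t-o['tcp_pos'][:2]
    print('to stage (tcp) tool y,z',1000*e@M[:2,1],1000*e@M[:2,2],t)
E
```

```text
[ 0.43559525 -0.16942711  0.09234753] [-0.00966666 -0.19626305 -2.92294154] 0.3183596325268927
bush rel tcp tool y,z mm -0.27539186296582907 0.016505157472775537
to stage (tcp) tool y,z 174.79441404357405 135.70737252277397 [0.52399993 0.03343787]
```

View pics/wrist3.png

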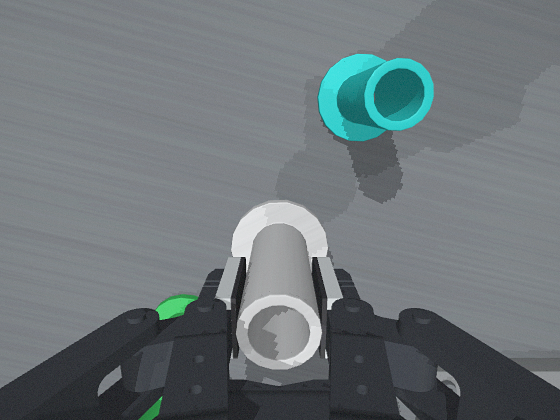

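{"name": "step_arm", "arguments": {"series": [[0,40,31,0],[0,80,62,0],[0,120,93,0],[0,155,121,0],[0,175,136,0],[0,175,136,0],[0,175,136,0]]}}

```text
time_s: 4.8
tcp_pos: [0.5217, 0.034, 0.09]
eef_rot: [-0.196, 1.565, 0.195]
wrist_force: [0.1, -0.5, -1.7]
finger_gap: 0.319
```

```bash
python3 - <<'E'
from h import *
o=ctrl.get_obs();print(o['tcp_pos'],o['wrist_force'],o['finger_gap'])
for n in('wrist','scene','side'):grab(n,n+'4')
a=cv2.imread('pics/scene4.png')[170:300,260:440];b=cv2.imread('pics/side4.png')[150:250,230:380]
a=cv2.resize(a,(540,390),interpolation=cv2.INTER_CUBIC);b=cv2.resize(b,(585,390),interpolation=cv2.INTER_CUBIC)
cv2.imwrite('pics/crop4.png',cv2.resize(np.hstack([a,b]),(800,277)))
E
```

```text
[0.52173239 0.03395414 0.08998113] [ 0.12707573 -0.49750602 -1.70344639] 0.3185557068163449
```

View pics/wrist4.png

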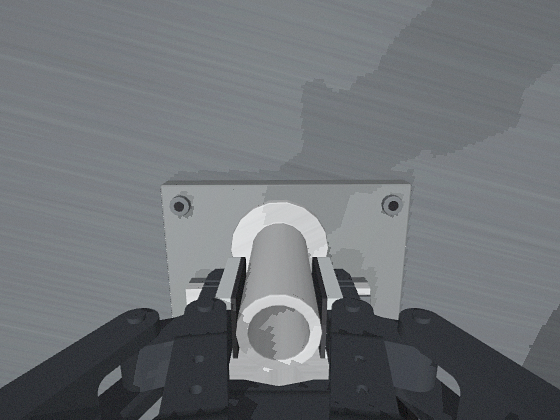

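View pics/crop4.png

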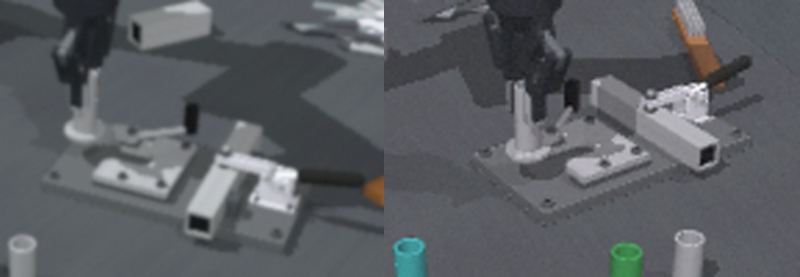

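Base-plate rear corners appear at (162,184) and (411,184), with the bush ring at (279,332) centred between them. I'll compute the lateral alignment from this same camera.

```bash
python3 - <<'E'
from h import *
o=ctrl.get_obs();M=R.from_rotvec(o['eef_rot']).as_matrix();t=o['tcp_pos'][:2]
g=cv2.imread('pics/wrist4.png')[165:300,150:430];cv2.imwrite('pics/crop4b.png',cv2.resize(g,None,fx=2.8,fy=2.8,interpolation=cv2.INTER_CUBIC))
A=onz('wrist4',411,184.5,.016)[:2];B=onz('wrist4',162.5,184.5,.016)[:2];y=(A-B);print(np.linalg.norm(y),'yaw',np.degrees(np.arctan2(-y[0],y[1])),'tool yaw',np.degrees(np.arctan2(M[1,2],M[0,2])))
y/=np.linalg.norm(y);x=np.array([y[1],-y[0]])
h=B+.1*x+.07*y;print('home',h,'from A',A+.1*x-.08*y)
b=onz('wrist4',279,332,.0483+.080)[:2]
for nm,p in(('tcp',t),('bush',b)): print(nm,'own mm',(p-h)@x*1000,(p-h)@y*1000)
d=.5*(np.array([.5938,.0511])+h)-t;print('z,y tool to home',d@M[:2,2]*1000,d@M[:2,1]*1000)
E
```

```text
0.14743929343516918 yaw 14.249552292205173 tool yaw 14.190747031292664
home [0.59377213 0.05287127] from A [0.59440244 0.05038935]
tcp own mm -74.01408100525671 -1.1930004556769436
bush own mm -74.3696373237076 -0.8974937990165309
z,y tool to home 73.80917727849915 0.406943092049039
```

View pics/crop4b.png

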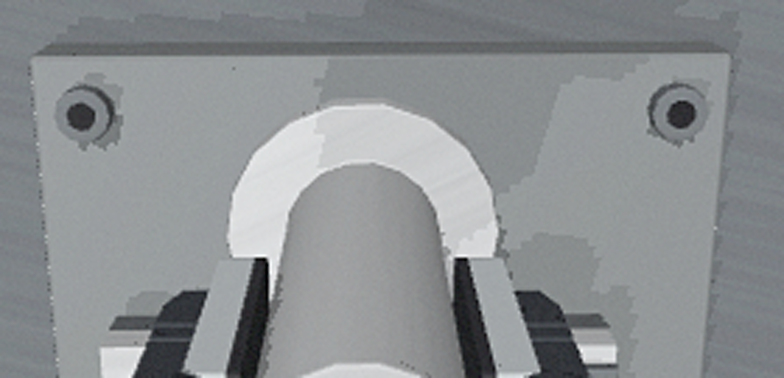

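{"name": "step_arm", "arguments": {"series": [[12,0,2,0],[24,0,2,0],[29,0,2,0],[30,0,2,0],[30,0,2,0],[30,0,2,0]]}}

```text
time_s: 5.7
tcp_pos: [0.5254, 0.0349, 0.0617]
eef_rot: [-0.196, 1.561, 0.196]
wrist_force: [0.2, -0.0, -2.6]
finger_gap: 0.317
```

{"name": "step_arm", "arguments": {"series": [[1,0,0,0],[2,0,0,0],[3,0,0,0],[3,0,0,0]]}}

```text
time_s: 6.2
tcp_pos: [0.5249, 0.0349, 0.0582]
eef_rot: [-0.196, 1.562, 0.196]
wrist_force: [-0.0, -0.2, -1.7]
finger_gap: 0.317
```

{"name": "step_arm", "arguments": {"series": [[0.5,0,0,0],[1,0,0,0],[1,0,0,0]]}}

```text
time_s: 6.58
tcp_pos: [0.5251, 0.035, 0.0578]
eef_rot: [-0.196, 1.561, 0.196]
wrist_force: [-2.5, 0.7, 4.1]
finger_gap: 0.319
```

Seated on the base (fz +4 N). Before entering I'll refine the slot's centreline from the first wrist view by ray-casting its edges.

```bash
python3 - <<'E'
from h import *
g=cv2.cvtColor(cv2.imread('pics/wrist0.png'),cv2.COLOR_BGR2GRAY).astype(float)
th=np.radians(14.2);o=np.array([.5938,.0511]);ex=np.array([np.cos(th),np.sin(th)]);ey=np.array([-ex[1],ex[0]])
def prof(X=None,Y=None,r=(-60,60)):
    s=np.arange(r[0],r[1],.5);out=[]
    for v in s:
        p=o+(X*ex+v*ey if Y is None else v*ex+Y*ey)/1000
        u=proj('wrist0',[*p,.0315]);out.append(cv2.getRectSubPix(g.astype(np.float32),(1,1),(float(u[0]),float(u[1])))[0,0])
    return s,np.array(out)
def edges(s,p):
    d=np.convolve(p,[1,1,0,-1,-1],'same')/2; i=[k for k in range(3,len(d)-3) if abs(d[k])>25 and abs(d[k])==abs(d[k-2:k+3]).max()]
    return [(float(s[k]),int(d[k])) for k in i]
for X in(-20,-15,-10,-5,0,5): print('X',X,edges(*prof(X=X)))
for Y in(-10,-5,0,5,10): print('Y',Y,edges(*prof(Y=Y)))
E
```

```text
X -20 [(-55.0, 48), (-15.0, -87), (-10.0, 39), (15.0, 55), (16.5, -78), (19.5, 72), (24.0, -70), (33.5, 53), (37.5, -98), (41.5, 42), (45.0, 90), (50.0, -99), (52.5, 35), (55.0, -32), (57.5, 38)]
X -15 [(-55.0, 58), (-15.0, -101), (-9.5, 39), (15.0, 65), (17.0, -93), (20.5, -29), (24.5, 40), (32.0, 39), (41.0, -60), (55.5, -35), (57.5, 34)]
X -10 [(-55.0, 54), (-52.0, -67), (-43.0, 86), (-15.0, -99), (-10.5, 43), (15.0, 58), (22.5, -41), (33.0, -25), (35.5, 30), (45.0, -50), (52.5, 67), (55.0, -117)]
X -5 [(-55.5, 47), (-53.5, -77), (-51.0, -58), (-45.0, 67), (-41.0, 103), (-15.0, -90), (-10.0, 42), (15.0, 60), (37.0, -58), (39.0, 32), (49.0, -104), (53.5, 73), (55.0, -86)]
X 0 [(-55.0, 55), (-51.0, -48), (-48.5, -32), (-45.0, 38), (-42.5, 41), (-14.5, -90), (-10.0, 35), (15.0, 69), (37.5, -45), (41.0, -30), (43.0, 33), (55.0, -97), (57.0, 34)]
X 5 [(-55.0, 53), (-13.5, -87), (-10.5, 37), (13.5, 75), (43.0, -41), (47.0, 33), (56.5, -41)]
Y -10 [(-23.0, -41), (-16.0, -32), (-7.5, -36), (0.0, -29), (10.0, 65), (50.0, -80), (57.0, 38)]
Y -5 [(13.0, 63), (50.0, -87), (57.0, 37)]
Y 0 [(14.0, 64), (50.0, -97), (57.0, 37)]
Y 5 [(13.0, 66), (50.0, -102)]
Y 10 [(9.5, 67), (50.0, -98), (57.0, 37)]
```

The slot edges fit home (0.5938, 0.0511), yaw 14.2° to within 0.5 mm. The bush sits about 1 mm to the +y side, so I'll correct that and slide to the mouth.

{"name": "step_arm", "arguments": {"series": [[-0.5,-1,0,0],[-0.5,-1,4,0],[-0.5,-1,8,0],[-0.5,-1,12,0],[-0.5,-1,16,0],[-0.5,-1,16,0]]}}

```text
time_s: 7.32
tcp_pos: [0.5417, 0.0381, 0.0578]
eef_rot: [-0.196, 1.561, 0.196]
wrist_force: [-0.5, -0.4, -0.0]
finger_gap: 0.32
```

```bash
cat >> h.py <<'E'
def own():
    o=ctrl.get_obs();h=np.array([.5938,.0511]);th=np.radians(14.2);ex=np.array([np.cos(th),np.sin(th)]);ey=np.array([-ex[1],ex[0]])
    d=(o['tcp_pos'][:2]-h)*1000;F=o['wrist_force'];print('own',(d@ex).round(2),(d@ey).round(2),'z',o['tcp_pos'][2].round(4),'F own',(F[:2]@ex).round(1),(F[:2]@ey).round(1),F[2].round(1),'t',o['time_s'])
E
python3 -c "
from h import *
own()"
```

```text
own -53.69 0.14 z 0.0578 F own -0.6 -0.3 -0.0 t 7.325
```

{"name": "step_arm", "arguments": {"series": [[0,0,4,0],[0,0,8,0],[0,0,12,0],[0,0,16,0],[0,0,20,0],[0,0,20,0]]}}

```text
time_s: 8.07
tcp_pos: [0.5611, 0.043, 0.0578]
eef_rot: [-0.196, 1.56, 0.196]
wrist_force: [0.3, 0.6, -0.2]
finger_gap: 0.318
```

```bash
python3 - <<'E'
from h import *
own()
for n in('scene','side'):grab(n,n+'5')
a=cv2.imread('pics/scene5.png')[170:300,260:440];b=cv2.imread('pics/side5.png')[150:250,230:380]
a=cv2.resize(a,(400,289),interpolation=cv2.INTER_CUBIC);b=cv2.resize(b,(400,267),interpolation=cv2.INTER_CUBIC)
cv2.imwrite('pics/crop5.png',np.hstack([a,cv2.copyMakeBorder(b,0,22,0,0,0)]))
E
```

```text
own -33.72 0.19 z 0.0578 F own 0.4 0.5 -0.2 t 8.075
```

View pics/crop5.png

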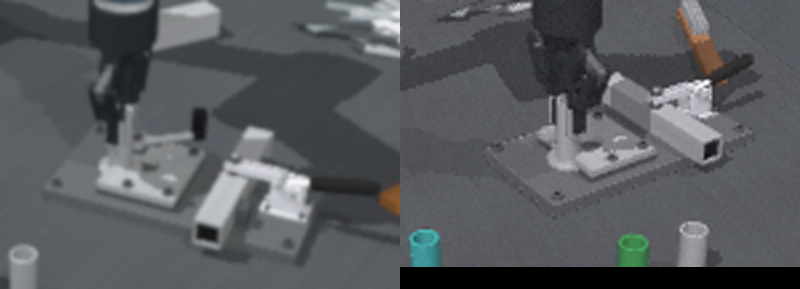

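The barrel is in the mouth with the flange under the plate and forces under 1 N. I'll continue slowly.

{"name": "step_arm", "arguments": {"series": [[0,0,3,0],[0,0,6,0],[0,0,9,0],[0,0,12,0],[0,0,15,0],[0,0,18,0],[0,0,18,0]]}}

```text
time_s: 9.05
tcp_pos: [0.5783, 0.0474, 0.0578]
eef_rot: [-0.196, 1.561, 0.196]
wrist_force: [-1.0, 0.2, -0.4]
finger_gap: 0.317
```

{"name": "step_arm", "arguments": {"series": [[0,0,3,0],[0,0,6,0],[0,0,9,0],[0,0,11,0],[0,0,11,0]]}}

```text
time_s: 9.68
tcp_pos: [0.5887, 0.0501, 0.0578]
eef_rot: [-0.196, 1.561, 0.196]
wrist_force: [-0.3, 0.7, 0.1]
finger_gap: 0.321
```

```bash
python3 -c "
from h import *
own()"
```

```text
own -5.24 0.26 z 0.0578 F own -0.1 0.7 0.1 t 9.675
```

{"name": "step_arm", "arguments": {"series": [[0,0,1,0],[0,0,2,0],[0,0,3,0],[0,0,3,0]]}}

```text
time_s: 10.18
tcp_pos: [0.5913, 0.0508, 0.0578]
eef_rot: [-0.196, 1.562, 0.196]
wrist_force: [-1.7, -0.7, 0.5]
finger_gap: 0.322
```

{"name": "step_arm", "arguments": {"series": [[0,0,0.5,0],[0,0,1,0],[0,0,1,0]]}}

```text
time_s: 10.55
tcp_pos: [0.5921, 0.051, 0.0578]
eef_rot: [-0.196, 1.562, 0.196]
wrist_force: [-1.2, -0.8, 1.4]
finger_gap: 0.319
```

{"name": "step_arm", "arguments": {"series": [[0,0,0.5,0],[0,0,1,0],[0,0,1,0]]}}

```text
time_s: 10.92
tcp_pos: [0.5931, 0.0513, 0.0578]
eef_rot: [-0.196, 1.562, 0.196]
wrist_force: [-1.1, -0.3, 0.9]
finger_gap: 0.318
```

{"name": "step_arm", "arguments": {"series": [[0,0,0.5,0],[0,0,1,0],[0,0,1,0]]}}

```text
time_s: 11.3
tcp_pos: [0.5937, 0.0514, 0.0578]
eef_rot: [-0.196, 1.563, 0.195]
wrist_force: [-3.1, -0.1, 3.1]
finger_gap: 0.317
```

{"name": "step_arm", "arguments": {"series": [[0,0,0.5,0],[0,0,1,0],[0,0,1,0]]}}

```text
time_s: 11.68
tcp_pos: [0.5938, 0.0514, 0.0578]
eef_rot: [-0.196, 1.564, 0.195]
wrist_force: [-5.3, -0.6, 5.3]
finger_gap: 0.323
```

Resistance rises exactly at home (0.5938, 0.0514), so the barrel is home. Releasing and raising.

{"name": "step_arm", "arguments": {"series": [[0,0,-0.5,0],[0,0,-1,0],[0,0,-1,0],[0,0,-1,0],[0,0,-1,0]], "claw": 0.1}}

```text
time_s: 12.3
tcp_pos: [0.5941, 0.0515, 0.0578]
eef_rot: [-0.196, 1.562, 0.196]
wrist_force: [-0.5, 0.8, 0.9]
finger_gap: 0.551
```

{"name": "step_arm", "arguments": {"series": [[-30,0,0,0],[-60,0,-10,0],[-110,0,-30,0],[-150,0,-60,0],[-150,0,-60,0],[-150,0,-60,0]]}}

```text
time_s: 13.05
tcp_pos: [0.536, 0.0367, 0.2074]
eef_rot: [-0.196, 1.562, 0.196]
wrist_force: [0.4, -0.2, -0.6]
finger_gap: 0.551
```

```bash
python3 - <<'E'
from h import *
own();print(R.from_rotvec(ctrl.get_obs()['eef_rot']).as_matrix().round(3),ctrl.get_obs()['qpos'])
grab('wrist','wrist6')
E
```

```text
own -59.52 0.22 z 0.2074 F own 0.3 -0.3 -0.6 t 13.05
[[ 0.    -0.247  0.969]
 [ 0.     0.969  0.247]
 [-1.    -0.     0.   ]] [-4.97704772e-02  3.07762112e-01 -8.06780981e-02  1.18196383e+00
  1.14275855e-04 -2.98927319e-01]
```

View pics/wrist6.png

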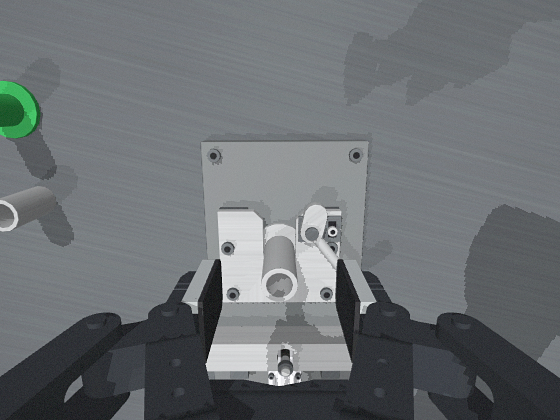

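Wrist view after release: bush standing home in the slot, ring at (280,286), lever untouched with its pivot at (312,233). Next the knob; I'll cross-check its position using the two fixed cameras.

```bash
python3 - <<'E'
from h import *
grab('scene','scene6');grab('side','side6')
# knob in wrist0: top disc
g=cv2.imread('pics/wrist0.png');m=(g.max(2)<45).astype(np.uint8);m[50:]=0
n,l,st,ce=cv2.connectedComponentsWithStats(m)
for i in range(1,n):
    if st[i,4]>100: print('w0',st[i],ce[i])
for k,z in((.073,0),(.054,0),(.035,0)): print('proj',k,[proj(f,[.6099,.1315,k]).round(1) for f in('wrist0','scene6','side6')])
for f,(x0,y0,x1,y1) in(('scene6',(335,205,365,240)),('side6',(285,170,312,200))):
    g=cv2.imread('pics/'+f+'.png')[y0:y1,x0:x1];m=(g.max(2)<40).astype(np.uint8)
    n,l,st,ce=cv2.connectedComponentsWithStats(m)
    for i in range(1,n):
        if st[i,4]>15: print(f,st[i]+[x0,y0,0,0,0],ce[i]+[x0,y0])
M=R.from_rotvec(ctrl.get_obs()['eef_rot']).as_matrix();d=np.array([.6099,.1315])-ctrl.get_obs()['tcp_pos'][:2];print('tool y,z',d@M[:2,1]*1000,d@M[:2,2]*1000)
E
```

```text
w0 [313   7  25  31 219] [321.88127854  28.14611872]
proj 0.073 [array([328.9,  16.2]), array([349.3, 219.8]), array([296.8, 179.2])]
proj 0.054 [array([325.8,  21.9]), array([348.8, 226. ]), array([296.7, 184.4])]
proj 0.035 [array([323.1,  26.9]), array([348.3, 232.2]), array([296.7, 189.6])]
scene6 [347 219   6  13  61] [349.21311475 224.85245902]
side6 [295 179   5   9  23] [296.34782609 182.04347826]
tool y,z 73.38093200482352 95.5226582345095
```

Both cameras agree on the knob at scene (349,225) and side (296,182), within about 1 px of the prediction.

{"name": "step_arm", "arguments": {"series": [[0,20,25,-0.17],[0,45,55,-0.34],[0,65,80,-0.5],[0,73,95,-0.66],[30,73,95,-0.66],[60,73,95,-0.66],[60,73,95,-0.66]]}}

```text
time_s: 14.08
tcp_pos: [0.6072, 0.1307, 0.1437]
eef_rot: [-0.708, 1.46, 0.713]
wrist_force: [-0.9, 0.1, -0.2]
finger_gap: 0.551
```

```bash
python3 - <<'E'
from h import *
o=ctrl.get_obs();own();print(o['tcp_pos'])
M=R.from_rotvec(o['eef_rot']).as_matrix();print('yaw y',np.degrees(np.arctan2(M[1,1],M[0,1])),o['qpos'].round(2))
grab('wrist','wrist7');grab('scene','scene7')
cv2.imwrite('pics/crop7.png',cv2.resize(cv2.imread('pics/scene7.png')[130:290,260:440],None,fx=3,fy=3,interpolation=cv2.INTER_CUBIC))
print(proj('wrist7',[.6099,.1315,.073]))
d=np.array([.6099,.1315])-o['tcp_pos'][:2];print('tool y,z',d@M[:2,1]*1000,d@M[:2,2]*1000)
E
```

```text
own 32.5 73.89 z 0.1437 F own -0.8 0.3 -0.2 t 14.075
[0.6071805  0.130701   0.14368114]
yaw y 142.10530859690738 [ 0.11  0.51  0.06  1.13 -0.   -0.8 ]
[274.71076535 231.27416095]
tool y,z -1.65528730559244 2.300781066305854
```

View pics/wrist7.png

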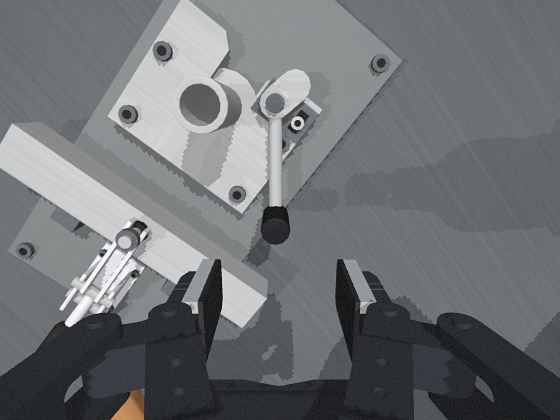

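View pics/crop7.png

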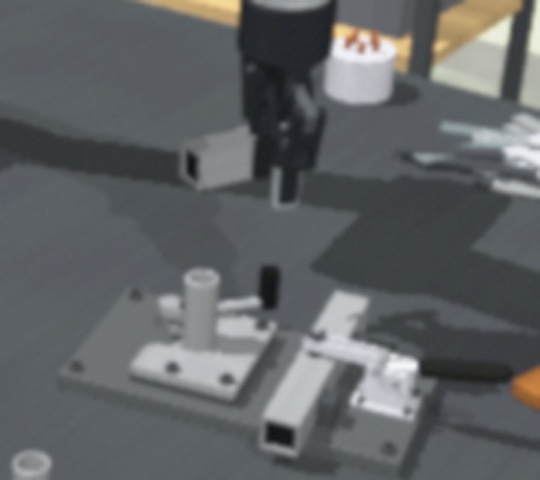

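```bash
python3 - <<'E'
from h import *
o=ctrl.get_obs();M=R.from_rotvec(o['eef_rot']).as_matrix()
g=cv2.imread('pics/wrist7.png');m=(g.max(2)<45).astype(np.uint8)[195:250,250:300];ys,xs=np.nonzero(m);print(xs.min()+250,xs.max()+250,ys.min()+195,ys.max()+195)
def rel(u,v,z):
    p=onz('wrist7',u,v,z);d=p[:2]-o['tcp_pos'][:2];return p.round(4),(d@M[:2,1]*1000).round(1),(d@M[:2,2]*1000).round(1)
for n,a in(('knobtop',(276,229,.073)),('knobtop226',(276,226,.073)),('pivot',(275,103,.047)),('tube c1',(267,300,.056)),('tube c2',(246,327,.056)),('tube side',(190,240,.056))):print(n,*rel(*a))
E
python3 - <<'E'
import cv2
g=cv2.imread('pics/wrist7.png')[180:340,170:370];cv2.imwrite('pics/crop7b.png',cv2.resize(g,None,fx=3.5,fy=3.5))
E
```

```text
261 289 206 243
knobtop [0.6084 0.1308 0.073 ] 1.0 -0.8
knobtop226 [0.6072 0.1293 0.073 ] 1.0 -2.7
pivot [0.5636 0.0726 0.047 ] 0.5 -74.3
tube c1 [0.6483 0.1718 0.056 ] -5.3 56.0
tube c2 [0.673  0.1792 0.056 ] -20.3 77.0
tube side [0.6609 0.1064 0.056 ] -55.5 12.2
```

View pics/crop7b.png

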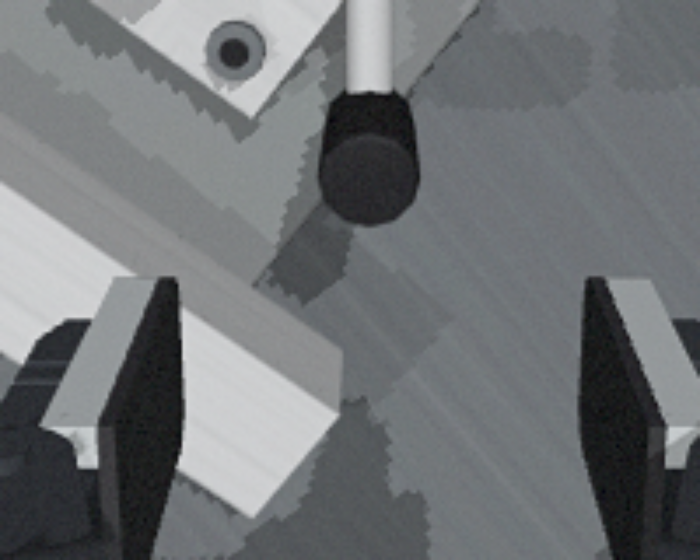

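{"name": "step_arm", "arguments": {"series": [[35,0,1.5,0],[65,0,1.5,0],[90,0,1.5,0],[100,0,1.5,0],[100,0,1.5,0]]}}

```text
time_s: 14.8
tcp_pos: [0.6112, 0.132, 0.0484]
eef_rot: [-0.71, 1.451, 0.709]
wrist_force: [0.4, 0.5, 0.2]
finger_gap: 0.551
```

{"name": "step_arm", "arguments": {"series": [[0,0,0,0],[0,0,0,0],[0,0,0,0],[0,0,0,0],[0,0,0,0]], "claw": -1, "squeeze": 25}}

```text
time_s: 15.42
tcp_pos: [0.612, 0.1323, 0.0494]
eef_rot: [-0.71, 1.449, 0.709]
wrist_force: [-0.1, 0.6, 5.6]
finger_gap: 0.199
```

```bash
python3 - <<'E'
from h import *
own();o=ctrl.get_obs();print(o['tcp_pos'],o['finger_gap'],o['wrist_force'],o['moment'])
grab('wrist','wrist8')
E
```

```text
own 37.57 74.29 z 0.0494 F own 0.0 0.6 5.6 t 15.425
[0.61200104 0.13233495 0.04938641] 0.19880338185305169 [-0.14358568  0.59506078  5.6451416 ] [ 0.15192934  0.23549635 -0.05036287]
```

View pics/wrist8.png

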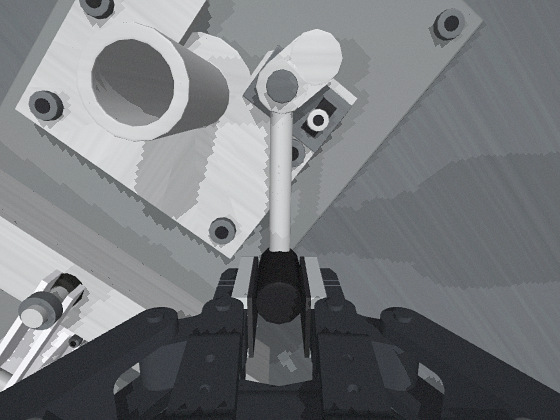

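Knob gripped (gap 17 mm, black knob at (279,290) between pads), but about 5 mm high. I'll ease the grip and regrip lower.

{"name": "step_arm", "arguments": {"series": [[0,0,0,0],[0,0,0,0],[3,0,-1,0],[5,0,-1,0],[5,0,-1,0]], "claw": -0.2}}

```text
time_s: 16.1
tcp_pos: [0.6098, 0.1311, 0.0423]
eef_rot: [-0.709, 1.453, 0.71]
wrist_force: [-0.4, 0.1, 0.3]
finger_gap: 0.395
```

{"name": "step_arm", "arguments": {"series": [[0,0,0,0],[0,0,0,0],[0,0,0,0],[0,0,0,0]], "claw": -1, "squeeze": 25}}

```text
time_s: 16.6
tcp_pos: [0.6103, 0.1312, 0.0429]
eef_rot: [-0.71, 1.452, 0.709]
wrist_force: [-0.1, 0.4, -0.7]
finger_gap: 0.202
```

```bash
python3 - <<'E'
from h import *
own();o=ctrl.get_obs();M=R.from_rotvec(o['eef_rot']).as_matrix();print(o['tcp_pos'],o['finger_gap'],M.round(3))
pv=np.array([.5638,.0725]);d=o['tcp_pos'][:2]-pv;r=np.hypot(*d);a0=np.arctan2(d[1],d[0]);print('r',r,'ang',np.degrees(a0))
ey,ez=M[:2,1],M[:2,2]
for k in(10,20,30,40,45,60,80):
    a=a0+np.radians(k);e=pv+.075*np.array([np.cos(a),np.sin(a)])-o['tcp_pos'][:2];print(k,(e@ey*1000).round(1),(e@ez*1000).round(1),-np.radians(k).round(3))
E
```

```text
own 35.68 73.61 z 0.0429 F own 0.0 0.4 -0.7 t 16.6
[0.61032858 0.13121455 0.04287214] 0.2018497615018192 [[ 0.    -0.789  0.614]
 [-0.     0.614  0.789]
 [-1.    -0.     0.   ]]
r 0.0749153386274364 ang 51.60479315712476
10 13.0 -0.9 -0.175
20 25.7 -4.2 -0.349
30 37.6 -9.6 -0.524
40 48.4 -17.1 -0.698
45 53.2 -21.4 -0.785
60 65.3 -36.9 -1.047
80 74.4 -61.3 -1.396
```

Grip centre is 74.9 mm from the pivot, matching the given 75 mm. Now swinging along the arc.

{"name": "step_arm", "arguments": {"series": [[0,6.5,-0.3,-0.087],[0,13,-1.1,-0.175],[0,19.4,-2.6,-0.262],[0,25.7,-4.5,-0.349],[0,31.7,-7,-0.436],[0,37.5,-10,-0.524],[0,43,-13.6,-0.611],[0,48.2,-17.5,-0.698]]}}

```text
time_s: 17.6
tcp_pos: [0.5624, 0.1471, 0.0429]
eef_rot: [-1.239, 1.189, 1.236]
wrist_force: [2.6, -0.6, -2.0]
finger_gap: 0.199
```

```bash
cat >> h.py <<'E'
def lev():
    o=ctrl.get_obs();M=R.from_rotvec(o['eef_rot']).as_matrix();pv=np.array([.5638,.0725]);d=o['tcp_pos'][:2]-pv;r=np.hypot(*d);a=np.arctan2(d[1],d[0]);u=d/r;t=np.array([-u[1],u[0]]);F=o['wrist_force']
    print('r %.1f swing %.1f toolyaw-lag %.1f Ft %.1f Fr %.1f Fz %.1f q6 %.2f t %.2f gap %.3f z %.4f'%(r*1000,np.degrees(a)-51.6,(np.degrees(np.arctan2(M[1,2],M[0,2])-a)+180)%360-180,F[:2]@t,F[:2]@u,F[2],o['qpos'][5],o['time_s'],o['finger_gap'],o['tcp_pos'][2]))
E
python3 -c "
from h import *
lev()"
```

```text
r 74.6 swing 39.5 toolyaw-lag 1.1 Ft -2.6 Fr -0.7 Fz -2.0 q6 -1.46 t 17.60 gap 0.199 z 0.0429
```

{"name": "step_arm", "arguments": {"series": [[0,6.5,-0.3,-0.087],[0,13,-1.1,-0.175],[0,19.4,-2.6,-0.262],[0,25.7,-4.5,-0.349],[0,31.7,-7,-0.436],[0,37.5,-10,-0.524]]}}

```text
time_s: 18.35
tcp_pos: [0.5255, 0.1359, 0.0429]
eef_rot: [-1.612, 0.886, 1.609]
wrist_force: [3.4, 1.2, -4.0]
finger_gap: 0.2
```

```bash
python3 -c "
from h import *
lev()"
```

```text
r 74.1 swing 69.6 toolyaw-lag 1.1 Ft -3.5 Fr -0.7 Fz -4.0 q6 -2.00 t 18.35 gap 0.200 z 0.0429
```

{"name": "step_arm", "arguments": {"series": [[0,3.9,0,-0.052],[0,7.8,-0.2,-0.105],[0,11.7,-0.7,-0.157],[0,11.7,-0.7,-0.157]]}}

```text
time_s: 18.85
tcp_pos: [0.5157, 0.1288, 0.0429]
eef_rot: [-1.716, 0.779, 1.713]
wrist_force: [2.9, -0.0, -5.0]
finger_gap: 0.202
```

```bash
python3 -c "
from h import *
lev()"
```

```text
r 74.0 swing 78.9 toolyaw-lag 0.6 Ft -2.2 Fr -1.9 Fz -5.0 q6 -2.16 t 18.85 gap 0.202 z 0.0429
```

{"name": "step_arm", "arguments": {"series": [[0,2.6,0,-0.035],[0,5.2,-0.2,-0.07],[0,5.2,-0.2,-0.07]]}}

```text
time_s: 19.23
tcp_pos: [0.5121, 0.1253, 0.0429]
eef_rot: [-1.762, 0.728, 1.759]
wrist_force: [4.5, 0.2, -5.5]
finger_gap: 0.203
```

```bash
python3 -c "
from h import *
lev()"
```

```text
r 73.9 swing 82.8 toolyaw-lag 0.7 Ft -3.3 Fr -3.0 Fz -5.5 q6 -2.24 t 19.23 gap 0.203 z 0.0429
```

{"name": "step_arm", "arguments": {"series": [[0.3,2.6,-0.4,-0.035],[0.6,5.2,-0.9,-0.07],[0.6,5.2,-0.9,-0.07]]}}

```text
time_s: 19.6
tcp_pos: [0.5086, 0.1216, 0.0428]
eef_rot: [-1.807, 0.672, 1.805]
wrist_force: [1.8, 1.8, 0.9]
finger_gap: 0.206
```

```bash
python3 -c "
from h import *
lev()"
```

```text
r 73.8 swing 86.8 toolyaw-lag 0.7 Ft -2.6 Fr -0.1 Fz 0.9 q6 -2.31 t 19.60 gap 0.206 z 0.0428
```

{"name": "step_arm", "arguments": {"series": [[0,2.6,-0.2,-0.035],[0,5.2,-0.6,-0.07],[0,5.2,-0.6,-0.07]]}}

```text
time_s: 19.98
tcp_pos: [0.5053, 0.1174, 0.0428]
eef_rot: [-1.851, 0.616, 1.851]
wrist_force: [1.1, 3.2, 2.9]
finger_gap: 0.2
```

```bash
python3 -c "
from h import *
lev()"
```

```text
r 73.8 swing 90.9 toolyaw-lag 0.6 Ft -3.2 Fr 1.0 Fz 2.9 q6 -2.39 t 19.98 gap 0.200 z 0.0428
```

Still free (about 3 N). Continuing in small steps.

{"name": "step_arm", "arguments": {"series": [[-0.2,2.6,0,-0.035],[-0.2,5.2,-0.2,-0.07],[-0.2,5.2,-0.2,-0.07]]}}

```text
time_s: 20.35
tcp_pos: [0.5022, 0.113, 0.0428]
eef_rot: [-1.895, 0.558, 1.895]
wrist_force: [2.0, 4.2, 3.1]
finger_gap: 0.202
```

```bash
python3 -c "
from h import *
lev()"
```

```text
r 73.7 swing 95.1 toolyaw-lag 0.4 Ft -4.7 Fr 0.6 Fz 3.1 q6 -2.47 t 20.35 gap 0.202 z 0.0428
```

{"name": "step_arm", "arguments": {"series": [[0,2.6,0,-0.035],[0,5.2,-0.2,-0.07],[0,5.2,-0.2,-0.07]]}}

```text
time_s: 20.72
tcp_pos: [0.4995, 0.1084, 0.0427]
eef_rot: [-1.938, 0.498, 1.938]
wrist_force: [-0.2, 4.5, 3.9]
finger_gap: 0.199
```

```bash
python3 -c "
from h import *
lev()"
```

```text
r 73.6 swing 99.2 toolyaw-lag 0.3 Ft -3.8 Fr 2.4 Fz 3.9 q6 -2.55 t 20.73 gap 0.199 z 0.0427
```

{"name": "step_arm", "arguments": {"series": [[-0.4,2.6,0.3,-0.035],[-0.4,5.2,0.2,-0.07],[-0.4,5.2,0.2,-0.07]]}}

```text
time_s: 21.1
tcp_pos: [0.4971, 0.1036, 0.0428]
eef_rot: [-1.981, 0.437, 1.98]
wrist_force: [2.4, 4.1, -0.3]
finger_gap: 0.204
```

```bash
python3 -c "
from h import *
lev()"
```

```text
r 73.6 swing 103.4 toolyaw-lag 0.1 Ft -4.7 Fr -0.4 Fz -0.3 q6 -2.63 t 21.10 gap 0.204 z 0.0428
```

{"name": "step_arm", "arguments": {"series": [[0,2.6,0,-0.035],[0,5.2,-0.2,-0.07],[0,5.2,-0.2,-0.07]]}}

```text
time_s: 21.48
tcp_pos: [0.4951, 0.0988, 0.0428]
eef_rot: [-2.023, 0.373, 2.022]
wrist_force: [2.6, 4.1, 0.1]
finger_gap: 0.202
```

```bash
python3 -c "
from h import *
lev()"
```

```text
r 73.5 swing 107.5 toolyaw-lag 0.1 Ft -4.8 Fr -1.0 Fz 0.1 q6 -2.71 t 21.48 gap 0.202 z 0.0428
```

```bash
python3 -c "
from h import *
grab('wrist','wrist9');lev()"
```

```text
r 73.5 swing 107.5 toolyaw-lag 0.0 Ft -4.9 Fr -1.5 Fz -0.0 q6 -2.71 t 21.52 gap 0.199 z 0.0428
```

View pics/wrist9.png

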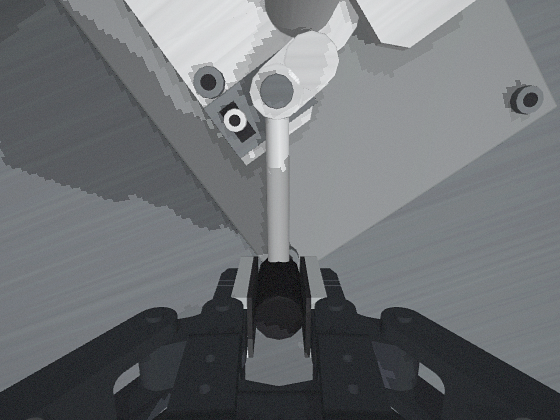

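The lobe at (318,60) is close to the barrel at (302,12). Feeling onward in 2 mm steps.

{"name": "step_arm", "arguments": {"series": [[0,1,0,-0.013],[0,2,0,-0.026],[0,2,0,-0.026]]}}

```text
time_s: 21.9
tcp_pos: [0.4945, 0.097, 0.0428]
eef_rot: [-2.039, 0.347, 2.037]
wrist_force: [3.1, 4.0, -0.7]
finger_gap: 0.198
```

```bash
python3 -c "
from h import *
lev()"
```

```text
r 73.5 swing 108.9 toolyaw-lag 0.1 Ft -4.8 Fr -1.6 Fz -0.7 q6 -2.74 t 21.90 gap 0.198 z 0.0428
```

{"name": "step_arm", "arguments": {"series": [[0,1,0,-0.013],[0,2,0,-0.026],[0,2,0,-0.026]]}}

```text
time_s: 22.28
tcp_pos: [0.4939, 0.0952, 0.0428]
eef_rot: [-2.054, 0.322, 2.052]
wrist_force: [4.1, 3.4, -2.0]
finger_gap: 0.202
```

```bash
python3 -c "
from h import *
lev()"
```

```text
r 73.5 swing 110.4 toolyaw-lag 0.1 Ft -4.5 Fr -2.9 Fz -2.0 q6 -2.77 t 22.27 gap 0.202 z 0.0428
```

{"name": "step_arm", "arguments": {"series": [[0,1,0,-0.013],[0,2,0,-0.026],[0,2,0,-0.026]]}}

```text
time_s: 22.65
tcp_pos: [0.4933, 0.0933, 0.0428]
eef_rot: [-2.069, 0.297, 2.067]
wrist_force: [3.7, 4.3, 0.1]
finger_gap: 0.197
```

```bash
python3 -c "
from h import *
lev()"
```

```text
r 73.5 swing 112.0 toolyaw-lag 0.0 Ft -5.2 Fr -2.3 Fz 0.1 q6 -2.80 t 22.65 gap 0.197 z 0.0428
```

{"name": "step_arm", "arguments": {"series": [[0,1,-0.4,-0.01],[0,2,-0.4,-0.02],[0,2,-0.4,-0.02]]}}

```text
time_s: 23.02
tcp_pos: [0.4929, 0.0916, 0.0428]
eef_rot: [-2.079, 0.276, 2.079]
wrist_force: [3.1, 5.3, 0.5]
finger_gap: 0.201
```

```bash
python3 -c "
from h import *
lev()"
```

```text
r 73.5 swing 113.3 toolyaw-lag -0.2 Ft -6.0 Fr -1.6 Fz 0.5 q6 -2.82 t 23.02 gap 0.201 z 0.0428
```

{"name": "step_arm", "arguments": {"series": [[0,1,0,-0.01],[0,2,-0.1,-0.02],[0,2,-0.1,-0.02]]}}

```text
time_s: 23.4
tcp_pos: [0.4922, 0.0895, 0.0428]
eef_rot: [-2.09, 0.257, 2.09]
wrist_force: [2.2, 5.6, 0.6]
finger_gap: 0.205
```

```bash
python3 -c "
from h import *
lev()"
```

```text
r 73.6 swing 115.0 toolyaw-lag -0.7 Ft -5.9 Fr -0.8 Fz 0.6 q6 -2.84 t 23.40 gap 0.205 z 0.0428
```

{"name": "step_arm", "arguments": {"series": [[0,1,0,-0.01],[0,2,-0.1,-0.02],[0,2,-0.1,-0.02]]}}

```text
time_s: 23.78
tcp_pos: [0.4919, 0.0879, 0.0428]
eef_rot: [-2.101, 0.236, 2.101]
wrist_force: [2.8, 5.8, 0.1]
finger_gap: 0.201
```

```bash
python3 -c "
from h import *
lev()"
```

```text
r 73.6 swing 116.3 toolyaw-lag -0.8 Ft -6.3 Fr -1.5 Fz 0.1 q6 -2.87 t 23.77 gap 0.201 z 0.0428
```

```bash
python3 -c "
from h import *
grab('wrist','wrist10');lev()
g=cv2.imread('pics/wrist10.png')[0:260,150:450];cv2.imwrite('pics/crop10.png',cv2.resize(g,None,fx=2.3,fy=2.3,interpolation=cv2.INTER_CUBIC))"
```

```text
r 73.6 swing 116.3 toolyaw-lag -0.8 Ft -6.4 Fr -1.2 Fz -0.1 q6 -2.87 t 23.82 gap 0.202 z 0.0428
```

View pics/crop10.png

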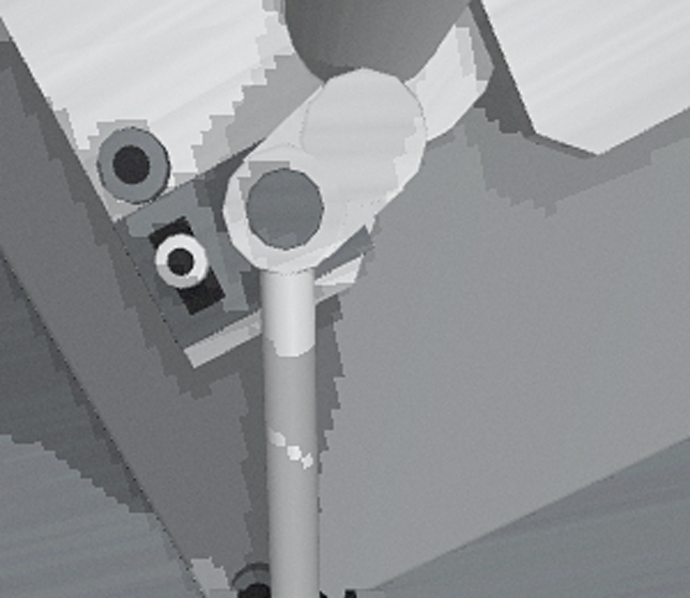

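The lobe now touches the barrel at about crop (340,75). Continuing until firm.

{"name": "step_arm", "arguments": {"series": [[0,1,0,-0.01],[0,2,-0.1,-0.02],[0,2,-0.1,-0.02]]}}

```text
time_s: 24.2
tcp_pos: [0.4916, 0.0866, 0.0428]
eef_rot: [-2.112, 0.214, 2.112]
wrist_force: [3.0, 7.6, 0.5]
finger_gap: 0.196
```

```bash
python3 -c "
from h import *
lev()"
```

```text
r 73.6 swing 117.4 toolyaw-lag -0.7 Ft -8.0 Fr -1.5 Fz 0.5 q6 -2.89 t 24.20 gap 0.196 z 0.0428
```

{"name": "step_arm", "arguments": {"series": [[0,1,0,-0.01],[0,2,-0.1,-0.02],[0,2,-0.1,-0.02]]}}

```text
time_s: 24.58
tcp_pos: [0.4913, 0.0852, 0.0428]
eef_rot: [-2.122, 0.192, 2.122]
wrist_force: [2.1, 10.2, -0.1]
finger_gap: 0.203
```

```bash
python3 -c "
from h import *
lev()"
```

```text
r 73.6 swing 118.5 toolyaw-lag -0.7 Ft -10.5 Fr -0.3 Fz -0.1 q6 -2.92 t 24.57 gap 0.203 z 0.0428
```

{"name": "step_arm", "arguments": {"series": [[0,0.4,0,-0.003],[0,0.8,0,-0.006],[0,0.8,0,-0.006]]}}

```text
time_s: 24.95
tcp_pos: [0.4912, 0.0846, 0.0428]
eef_rot: [-2.125, 0.185, 2.126]
wrist_force: [3.3, 10.8, -0.6]
finger_gap: 0.198
```

```bash
python3 -c "
from h import *
lev()"
```

```text
r 73.6 swing 118.9 toolyaw-lag -0.8 Ft -11.2 Fr -1.5 Fz -0.6 q6 -2.92 t 24.95 gap 0.198 z 0.0428
```

Firm bite at about 11 N. Letting go and rising straight up.

{"name": "step_arm", "arguments": {"series": [[0,0,0,0],[0,0,0,0],[0,0,0,0],[0,0,0,0]], "claw": 0}}

```text
time_s: 25.45
tcp_pos: [0.4907, 0.0819, 0.0427]
eef_rot: [-2.127, 0.193, 2.128]
wrist_force: [-0.2, 0.4, -0.2]
finger_gap: 0.501
```

```bash
python3 -c "
from h import *
lev();grab('wrist','wrist11')"
```

```text
r 73.7 swing 121.1 toolyaw-lag -3.0 Ft -0.3 Fr 0.3 Fz -0.2 q6 -2.92 t 25.45 gap 0.501 z 0.0427
```

View pics/wrist11.png

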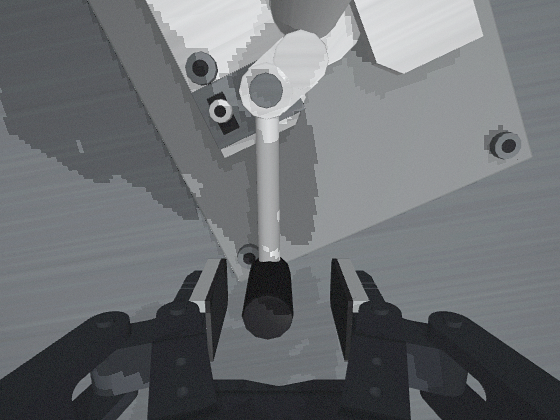

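The bias reads under 0.4 N, so the 11 N was real, and the knob at (268,300) is clear of both pads. Raising for final checks.

{"name": "step_arm", "arguments": {"series": [[-30,0,0,0],[-70,0,0,0],[-120,0,0,0],[-160,0,0,0],[-160,0,0,0],[-160,0,0,0]]}}

```text
time_s: 26.25
tcp_pos: [0.4906, 0.0822, 0.2022]
eef_rot: [-2.127, 0.192, 2.128]
wrist_force: [0.1, -0.8, -0.5]
finger_gap: 0.495
```

```bash
python3 -c "
from h import *
lev()
for n in('wrist','scene','side'):grab(n,n+'12')
a=cv2.imread('pics/scene12.png')[190:290,270:420];cv2.imwrite('pics/crop12.png',cv2.resize(a,None,fx=4,fy=4,interpolation=cv2.INTER_CUBIC))
M=0
"
```

```text
r 73.9 swing 120.8 toolyaw-lag -2.7 Ft 0.7 Fr -0.2 Fz -0.5 q6 -2.92 t 26.25 gap 0.495 z 0.2022
```

View pics/wrist12.png

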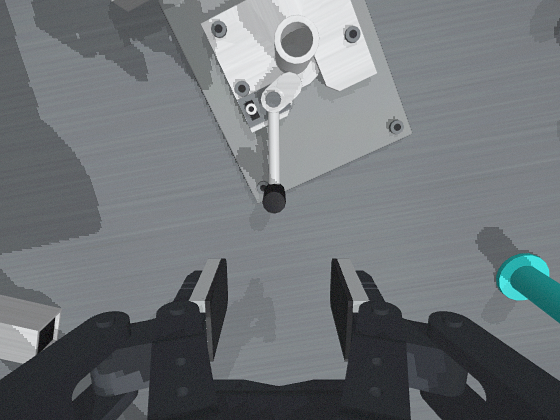

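View pics/crop12.png

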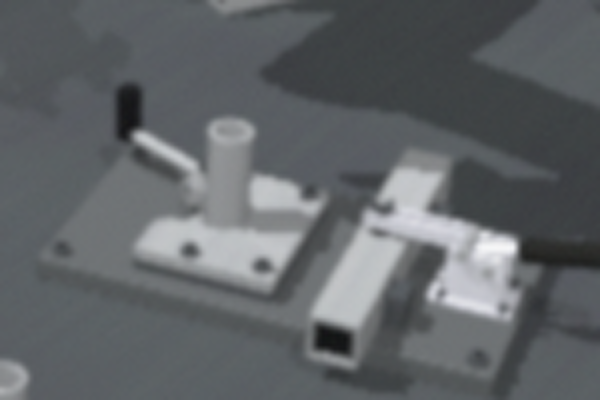

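View pics/scene12.png

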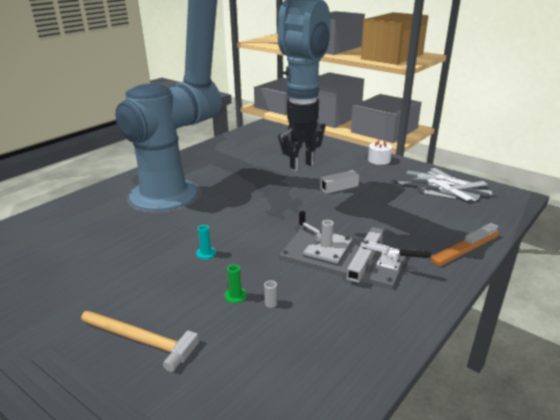

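```bash
python3 - <<'E'
from h import *
h=np.array([.5938,.0511]);th=np.radians(14.2);ex=np.array([np.cos(th),np.sin(th)]);ey=np.array([-ex[1],ex[0]])
for f,u,v in(('wrist12',296,40),('scene12',270+231/4,190+131/4)):
    p=onz(f,u,v,.096)[:2]-h;print(f,'bush top own',p@ex*1000,p@ey*1000)
k=onz('wrist12',274.5,201,.073)[:2];pv=onz('wrist12',272.5,99,.047)[:2];d=k-pv
print('lever swing',(np.degrees(np.arctan2(d[1],d[0]))-51.6)%360,np.hypot(*d))
E
```

```text
wrist12 bush top own 0.29944027970215903 0.3383466359427145
scene12 bush top own 2.8679852714026848 1.0043113815553772
lever swing 119.28605488697983 0.07408223283983757
```

Bush is home (0.3 mm off by the wrist camera) and the lever has held at about 119°, the angle I left it at. Handing in.

```bash
python3 -c "
from rig import ctrl
print(ctrl.close_job())"
```

```text
the job is handed in; nothing more can be done
None
```

The bush is home in the slot and the eccentric clamp is tight on it; I handed the job in at about 26 s of the 64 s allowed.

**Bush:** I stood the bare-steel flanged bush on the base and slid it in under the plate, with forces of about 3 N or less on the way. Resistance rose at the slot's end, and I stopped at about 5 N of push.

**Clamp:** I swung the lever about 119° counter-clockwise. Turning took about 3 N at first, rising slowly to about 6 N as the lobe reached the barrel. It then climbed steeply to 11 N at the knob over the last 3 mm, past the 8 N you give for a firm bite. I then let go and moved clear.

**Last checks:**
- **Bush position:** the wrist camera puts the bush's top 0.3 mm from home in each direction. The coarser scene camera puts it 2.9 mm too far along the slot and 1.0 mm to the side. That is past where the slot's end allows, so I put it down to calibration and picking error.
- **Lever:** the wrist picture puts it at 119.3°, against 118.9° when I let go, so it held.
- **Other checks:** the wrist force with nothing touched read under 1 N. By eye, the loose things in the last scene picture are where they started.

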